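# Aim the cutting guide at the marker and clamp it

## Task

Set up the cutting guide: with a fingertip, push the long aluminium guide bar round on its pivot until it points straight at the middle of the small brass marker, then push the black clamp lever on top of the pivot clockwise, all the way to its stop. Only push, never pinch the bar or the lever, and leave the marker, the jar, the cup and the burnishing block standing where they are, untouched and never lifted.

Things in the scene. Friction and masses are not known exactly. Their poses are not given: they have to be found in the camera images.
- board: Plywood cutting board with a green cutting-mat face, screwed to the bench, 390 x 440 x 18 mm. Origin on the vertical pivot axis, at the board's underside (bench height). Its x axis runs from the pivot towards the far edge (290 mm away; near edge 100 mm behind the pivot), its y axis to the left (edges at +-220 mm). A thin steel stop pin (8 mm thick, top 82 mm above the bench) stands 26 mm behind and 20 mm right of the pivot.
- pivot (a point): The pivot axis of bar and lever, at the board's top face (18 mm above the bench).
- bar (a joint): Angle of the guide bar about the vertical pivot, in rad, growing anticlockwise seen from above; the bar points along the board's x axis at -1.25 and along its y axis at +0.32. Range -2.5 to 0.5. Stiff with friction, no spring: about 1.5 N of push at 130 mm from the pivot moves it, and it stays where it is left.
- bar_tip (a point): The pointed nose of the guide bar, on its centre line at half height, 170 mm from the pivot axis. Its x axis points outward along the bar, y to the bar's left, z up. The bar is bare aluminium, 28 mm wide from 16 to 152 mm from the pivot (round hub of 42 mm diameter) and then tapering to the nose, 20 mm tall: underside 24 mm and top 44 mm above the bench, with a thin black line along the middle of its top.
- lever (a joint): Angle of the clamp lever in rad, growing clockwise seen from above. 0: open, pointing 30 degrees (0.524 rad) to the right of the board's x axis; 1.571 (a quarter turn on): clamped at its stop, pointing 120 degrees (2.094 rad) to the right of the board's x axis, beside the stop pin. Stiff with friction, no spring: about 2 N at 65 mm from the pivot moves it, and it stays where it is left. Clamping does not change the bar's friction in this set-up.
- lever_tip (a point): Outer end of the black clamp lever, on its centre line at half height, 85 mm from the pivot axis and 69 mm above the bench. Its x axis points outward along the lever, y to its left, z up. The lever is a flat bar 16 mm wide and 14 mm tall (62 to 76 mm above the bench) on a round hub of 34 mm diameter whose top is 78 mm above the bench; it passes above the guide bar.
- marker: Turned brass marker, loose: round foot of 34 mm diameter, slim neck, pointed cone on top, 70 mm tall, 0.2 kg. Stands upright on the board 210 to 270 mm from the pivot, beyond the bar's nose. Origin at the middle of its underside.
- jar: Amber glue jar with a steel lid, loose, 52 mm diameter, 68 mm tall, on the board beyond the bar's nose. Origin at the middle of its underside.
- cup: White ceramic cup without handle, loose, 56 mm diameter, 66 mm tall, on the board beyond the bar's nose. Origin at the middle of its underside.
- burnisher: Dark wooden burnishing block 90 x 45 x 22 mm with a turned knob (58 mm tall in all), loose, on the bench to the right of the board. Origin at the middle of its underside.
Mind the look-alikes: they are no part of the job. Leave any blue or red look-alike of the jar alone.

How it is judged:
On the way, in this order (a step that is already met when the one before it is completed fails the run):
1. the guide bar points at the middle of the marker (centre line within 9 mm of it) and stands still, while the lever is still open (y of marker in the frame of bar_tip between -0.009 and 0.009 m and x of marker in the frame of bar_tip above 0 m and value of joint lever below 0.6 rad and velocity of joint bar between -0.05 and 0.05 rad/s), for 0.3 s.
2. the clamp lever has been pushed clockwise to its stop (within 0.13 rad) (value of joint lever above 1.44 rad), for 0.2 s.
At the end, for the whole second after the job is handed in: The bar's centre line passes within 9 mm of the marker's centre, the marker beyond its nose; the lever is at 1.44 rad or more (stop at 1.571); bar at rest; marker, jar, cup and burnisher upright and within 10 mm of where they began (y of marker in the frame of bar_tip between -0.009 and 0.009 m and x of marker in the frame of bar_tip above 0 m and value of joint lever above 1.44 rad and velocity of joint bar between -0.05 and 0.05 rad/s and distance of each of marker, jar, cup, burnisher from where it was at the start of the episode below 0.01 m and angle between each of marker, jar, cup, burnisher's own z axis and vertical below 0.15 rad); the robot touches nothing.
It fails at once if the marker, jar, cup or burnishing block is moved more than 10 mm or lifted (distance of any of marker, jar, cup, burnisher from where it was at the start of the episode above 0.01 m).
It fails at once if the robot presses on the marker, jar, cup or burnishing block (over 1 N) (contact force between any of the fingers, the arm and marker above 1 N or contact force between any of the fingers, the arm and jar above 1 N or contact force between any of the fingers, the arm and cup above 1 N or contact force between any of the fingers, the arm and burnisher above 1 N).
It fails at once if the bar is pinched (fingers pressing on both its halves at once, over 1.5 N each) (contact force between the fingers and bar_c1 above 1.5 N and contact force between the fingers and bar_c2 above 1.5 N).
It fails at once if the lever is pinched (fingers pressing on both its halves at once, over 1.5 N each) (contact force between the fingers and lever_c1 above 1.5 N and contact force between the fingers and lever_c2 above 1.5 N).
It also fails if it takes over 64 s, if anything falls off the work surface, if the arm or the gripper's body presses on something with over 40 N, if the wrist force passes 120 N, or if a joint passes its speed limit or range.

## Robot

A 6-joint arm with a two-finger parallel gripper is mounted at the origin on the work surface. World frame = base frame: x ahead of the robot, y to its left, z up, the work surface at z = 0. Lengths are in m, angles in rad, forces in N, time in s.
With the tool pointing down it reaches from about 0.225 to 0.875 m from the base axis. Payload 3.4 kg.
Tool frame: the origin (TCP) lies between the finger pads; the fingertips stand 11 mm ahead of it and the grasp point (between the pads) lies 8 mm behind it; z points along the fingers, y is the line along which they close (so a half turn about z gives the same grasp; the last joint's range is limited). The gripper opens to 85 mm and grips with 20 to 120 N. Pads are 22 mm wide; open, the fingers measure 114 mm over their backs; the gripper's body (76 mm by 85 mm) begins 54 mm behind the grasp point. The pads swing forward as they close: fully open they stand 13 mm farther back than shut.
Start: joints at [1.092, 0.276, 1.505, -0, 1.361, -0.121], TCP at [0.201, 0.539, 0.242] pointing down, gripper open.
Joint ranges: [-2.89, 2.89], [-0.75, 2.08], [0.22, 2.7], [-1.18, 4.32], [0.11, 2.71], [-2.7, 2.7]. Speed limits (rad/s): [2.57, 2.57, 3.14, 3.14, 3.14, 3.14].

## Interface

Orientations are given as a unit quaternion [w, x, y, z].
In Python, from rig import manip, imaging gives the robot as it stands. The module is installed in compiled form; this text tells all that it offers.
- The arm moves only by the tool jog_arm, never from a script. Its argument "deltas" is one flat list of numbers, 7 for each row, row after row: the turn, a rotation vector about the world's x, y, z in degrees, then the shift along the world's x, y, z in mm, then the opening, from 0 (shut) to 1 (fully open). In form: [ax, ay, az, tx, ty, tz, gripper, ax, ay, az, tx, ty, tz, gripper, ...]. A call has 1 to 20 rows; each row is the pose to reach, as a shift and turn from the pose commanded when the call began; what a row does not reach only later rows make up. A row lasts 1/10 s, in which the tool goes at most 50 mm and 8.59 degrees, less where a joint would pass 70% of its speed; a pose out of reach is approached as far as the arm can. A call with a gripper value outside its range is refused whole. The fingers move at their own pace and stop on an object; "grip_force" is the grip in N (left out, the last holds). Time passes only in rows, so rows that repeat a pose let the fingers close. It gives the time, the measured TCP pose, the force, the opening and the grip force at its end, in the units of the state.
- manip.get_state(): the state, without advancing time (a new reading comes with each control period).
- imaging.get_image(name): name is "scene" or "top" or "wrist"; returns the picture (420x560x3 uint8, blue, green, red); there is no depth.
- imaging.calibration(name): a dict with "mtx" (3x3 intrinsics, pixels), "cam_to_world" (4x4, takes a point from camera to world coordinates). Camera axes: x right, y down, z forward; pixel columns grow to the right and rows downward; lengths in m; the calibration is good to about 2 mm. A picture is of the moment at which its call begins: read the wrist's pose just before it. calibration takes no time and is no camera call; for the wrist camera it gives the pose at the moment of the call.
- manip.sign_off(): hands the job in; it is judged then, once.
The state is a dict: "clock": time; "qpos": joint angles; "qd": joint speeds; "effort": joint torques, N m; "position": TCP position; "ee_rot": TCP orientation; "contact_force": force on the tool from outside, world axes, zero at the start; "moment": the same for the moment, N m; "width": finger opening in m; "gripper_force": force on a finger pad.
Only numpy, scipy, OpenCV 4.12 (cv2) and the standard library are available. Lean on these libraries where they do the work, as an engineer would, in place of code of your own. Each camera call takes 0.05 s, during which the arm holds its last target. There are 200 camera calls.

## Working session

There is one attempt and no reset: what is moved stays moved. The work goes in short steps, Python scripts to look and compute and a tool call to move; the robot and the scene stay as the last step left them, time stands still between calls to the robot, and variables do not carry over. Pictures are saved under pics/ and viewed, at most 10 in all, crops included, and the job is handed in when it is done.

Besides the shell and the picture viewer there is one more tool, called after "Call:" by a JSON object that holds its "name" and its "arguments". jog_arm: Moves the arm, as the interface text tells. Its arguments: {"type":"object","properties":{"deltas":{"type":"array"},"grip_force":{"type":"number"}},"required":["deltas"]}

```bash
mkdir -p pics
python3 - <<'E'
from rig import manip, imaging
import cv2,numpy as np
for n in("top","scene"):
    cv2.imwrite(f"pics/{n}0.png",imaging.get_image(n))
    c=imaging.calibration(n);print(n,np.round(c["mtx"],1).tolist(),np.round(c["cam_to_world"],3).tolist())
s=manip.get_state();print(s)
E
```

```text
top [[521.7, 0.0, 282.7], [0.0, 521.7, 210.6], [0.0, 0.0, 1.0]] [[-0.001, -0.995, 0.097, 0.506], [-1.0, 0.001, 0.0, -0.077], [-0.0, -0.097, -0.995, 1.332], [0.0, 0.0, 0.0, 1.0]]
scene [[476.5, 0.0, 288.8], [0.0, 476.5, 209.3], [0.0, 0.0, 1.0]] [[-0.336, 0.543, -0.769, 1.357], [0.942, 0.208, -0.264, 0.191], [0.017, -0.814, -0.581, 0.61], [0.0, 0.0, 0.0, 1.0]]
{'clock': 0.1, 'qpos': array([ 1.09202319e+00,  2.76524444e-01,  1.50603191e+00, -3.69878083e-05,
        1.36074543e+00, -1.21006747e-01]), 'qd': array([-0.00055584, -0.00020812, -0.00297974, -0.00207363, -0.0006324 ,
        0.00059096]), 'effort': array([ 1.10438210e-03, -4.17700732e+01, -2.46405315e+01, -2.50902340e-04,
        5.91526579e-03, -2.42432429e-05]), 'position': array([0.20115171, 0.53815204, 0.24152028]), 'ee_rot': array([-2.35173957e-04,  1.77926824e-01,  9.84043350e-01, -8.21765892e-04]), 'contact_force': array([ 0.13363404, -0.0339271 , -0.31027957]), 'moment': array([0.01239516, 0.02190932, 0.06549827]), 'gripper_force': 0.0, 'width': 0.0854082140850613}
```

View pics/top0.png

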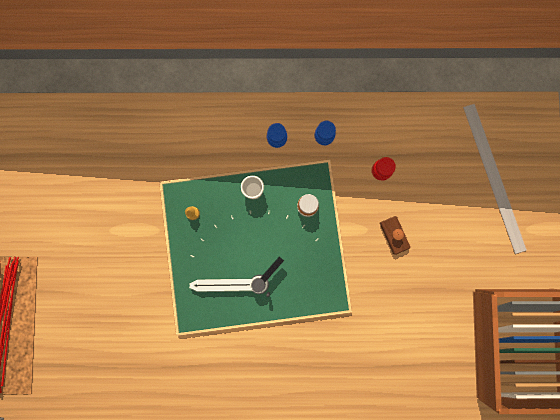

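View pics/scene0.png

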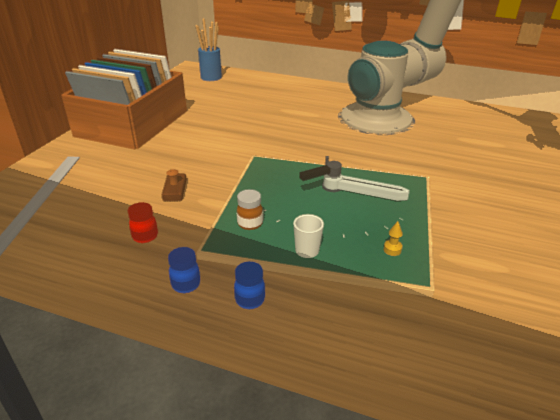

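The top view shows the pivot at about (259,285), the bar nose at (190,286), the marker at (192,213) and the lever pointing up-right to (282,260). The scene view confirms the layout. I'll look at it enlarged.

```bash
cat > h.py <<'E'
from rig import manip, imaging
import cv2,numpy as np
def ray(n,u,v):
    c=imaging.calibration(n);T=np.array(c["cam_to_world"]);d=T[:3,:3]@np.linalg.solve(c["mtx"],[u,v,1.]);return T[:3,3],d
def onz(n,u,v,z):
    o,d=ray(n,u,v);return o+d*(z-o[2])/d[2]
E
python3 - <<'E'
import cv2,numpy as np
from h import *
a=cv2.imread("pics/top0.png");b=cv2.imread("pics/scene0.png")
for n,im,(x0,y0,x1,y1) in(("top",a,(180,200,206,226)),("scene",b,(375,210,412,262))):
    h=cv2.cvtColor(im,cv2.COLOR_BGR2HSV);m=cv2.inRange(h,(12,120,90),(32,255,255))
    k=np.zeros_like(m);k[y0:y1,x0:x1]=m[y0:y1,x0:x1]
    ys,xs=np.nonzero(k);print(n,xs.min(),xs.max(),ys.min(),ys.max(),xs.mean(),ys.mean())
    for y in range(y0,y1): 
        r=xs[ys==y]
        if len(r):print(y,r.min(),r.max(),end="; ")
    print()
A=cv2.resize(a[195:315,175:315],None,fx=4,fy=4,interpolation=cv2.INTER_CUBIC)
B=cv2.resize(b[150:260,290:430],None,fx=2,fy=2,interpolation=cv2.INTER_CUBIC)
C=np.zeros((480,560+0,3),np.uint8);C[:]=A;cv2.imwrite("pics/c1.png",C)
E
```

```text
top 185 199 206 219 191.91875 212.625
206 191 193; 207 188 195; 208 186 197; 209 186 197; 210 185 198; 211 185 199; 212 185 199; 213 185 199; 214 186 199; 215 186 198; 216 186 198; 217 187 197; 218 188 196; 219 190 195; 
scene 384 402 221 255 393.71824480369514 240.98845265588915
221 397 397; 222 396 398; 223 395 398; 224 395 399; 225 394 399; 226 393 399; 227 392 400; 228 391 400; 229 390 400; 230 390 401; 231 389 401; 232 389 401; 233 389 402; 234 389 402; 235 390 402; 236 391 401; 237 390 399; 238 390 398; 239 390 398; 240 386 398; 241 385 398; 242 385 400; 243 384 401; 244 384 401; 245 384 402; 246 384 402; 247 384 401; 248 384 401; 249 384 401; 250 384 401; 251 384 400; 252 385 400; 253 386 400; 254 387 399; 255 390 398;
```

View pics/c1.png

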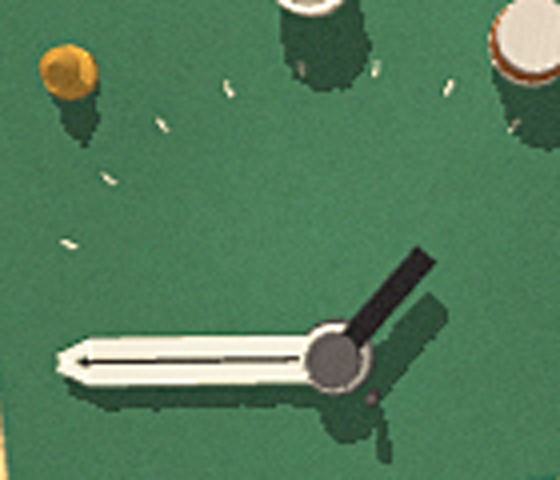

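The crop shows the grey lever hub at about (334,359), the bar nose at (58,362), the marker foot centred at (69,72) and the lever tip at (425,254). In the full image that puts the hub at (258.2,284.5).

Run:
```python
from h import *
f=lambda x,y:(175+(x+.5)/4-.5,195+(y+.5)/4-.5)
R=lambda p:np.round(p,4)
P=onz("top",*f(333.5,359),.078);N=onz("top",*f(58,362),.034);L=onz("top",*f(425,254),.076)
print("pivot",R(P),"nose",R(N),np.linalg.norm((N-P)[:2]),"lev",R(L),np.linalg.norm((L-P)[:2]))
for z in(.02,.026,.03):print("marker top",z,R(onz("top",192.1,212.8,z)))
print("marker scene tip",R(onz("scene",397,220.7,.088)),"foot",R(onz("scene",392.7,247,.024)))
print("line end",R(onz("top",*f(75,362),.044)),R(onz("top",*f(298,358.5),.044)))
for n,p,z in(("cup",(252.5,187),.084),("jar",(307.5,205),.086),("knob",(398,235),.058),("burn",(393,240),.01)):print(n,R(onz("top",*p,z)))
for p in((162,183),(330,161),(351,315),(178,336)):print(R(onz("top",*p,.018)))
a=onz("top",330,161,.018)-onz("top",162,183,.018);print("yaw right-left edge",np.degrees(np.arctan2(a[0],-a[1])))
d=N-P;print("bar ang",np.degrees(np.arctan2(d[1],d[0])))
d=L-P;print("lev ang",np.degrees(np.arctan2(d[1],d[0])))
for M in(onz("top",192.1,212.8,.026),onz("scene",397,220.7,.088)):
  d=M-P;print("mk ang",np.degrees(np.arctan2(d[1],d[0])),np.linalg.norm(d[:2]))
```

```text
pivot [ 0.4517 -0.0177  0.078 ] nose [0.4481 0.1542 0.034 ] 0.17193867815162966 lev [ 0.5139 -0.0722  0.076 ] 0.08274436410443807
marker top 0.02 [0.6285 0.1522 0.02  ]
marker top 0.026 [0.6279 0.1511 0.026 ]
marker top 0.03 [0.6276 0.1504 0.03  ]
marker scene tip [0.6291 0.151  0.088 ] foot [0.6273 0.152  0.024 ]
line end [0.4485 0.142  0.044 ] [0.4505 0.0056 0.044 ]
cup [ 0.6849 -0.0039  0.084 ]
jar [ 0.6408 -0.1363  0.086 ]
knob [ 0.57   -0.3582  0.058 ]
burn [ 0.5597 -0.3559  0.01  ]
[0.7049 0.2303 0.018 ]
[ 0.7612 -0.1976  0.018 ]
[ 0.3735 -0.246   0.018 ]
[0.3227 0.1825 0.018 ]
yaw right-left edge 7.493371723056706
bar ang 91.18721669599354
lev ang -41.224261592696784
mk ang 43.75791510687236 0.2440667042058463
mk ang 43.54279564755311 0.2448489830665525
```

Call:
{"name": "jog_arm", "arguments": {"deltas": [0, 0, 0, 40, -89, -8, 0, 0, 0, 0, 80, -178, -16, 0, 0, 0, 0, 120, -267, -24, 0, 0, 0, 0, 160, -356, -32, 0, 0, 0, 0, 199, -446, -40, 0, 0, 0, 0, 199, -446, -40, 0, 0, 0, 0, 199, -446, -40, 0, 0, 0, 0, 199, -446, -40, 0, 0, 0, 0, 199, -446, -40, 0, 0, 0, 0, 199, -446, -40, 0, 0, 0, 0, 199, -446, -40, 0, 0, 0, 0, 199, -446, -70, 0, 0, 0, 0, 199, -446, -100, 0, 0, 0, 0, 199, -446, -120, 0, 0, 0, 0, 199, -446, -120, 0, 0, 0, 0, 199, -446, -120, 0]}}

```text
clock: 1.7
position: [0.4002, 0.0932, 0.1225]
ee_rot: [-0.0, 0.178, 0.984, 0.0]
contact_force: [0.9, -0.2, -0.4]
width: -0.0003
gripper_force: 0.0
```

Run:
```python
from h import *
print(manip.get_state())
cv2.imwrite("pics/s2.png",imaging.get_image("top")[180:340,160:360].repeat(3,0).repeat(3,1))
```

```text
{'clock': 1.7, 'qpos': array([ 5.88464421e-02,  1.41287558e-01,  2.01875599e+00,  4.06743268e-04,
        9.82152896e-01, -1.15512534e+00]), 'qd': array([-0.00340927, -0.01905897, -0.02794496, -0.00091707, -0.00375277,
       -0.00211145]), 'effort': array([-3.62760876e-02, -2.74869704e+01, -1.86644125e+01,  2.53640053e-05,
        7.89955049e-02,  3.30359377e-03]), 'position': array([0.400189  , 0.09321705, 0.12249119]), 'ee_rot': array([-3.33183705e-04,  1.77578439e-01,  9.84106589e-01,  9.34147575e-05]), 'contact_force': array([ 0.90000217, -0.16890325, -0.42647349]), 'moment': array([ 0.04802265,  0.0017529 , -0.03446817]), 'gripper_force': 0.0, 'width': -0.0002796156378957865}
```

View pics/s2.png

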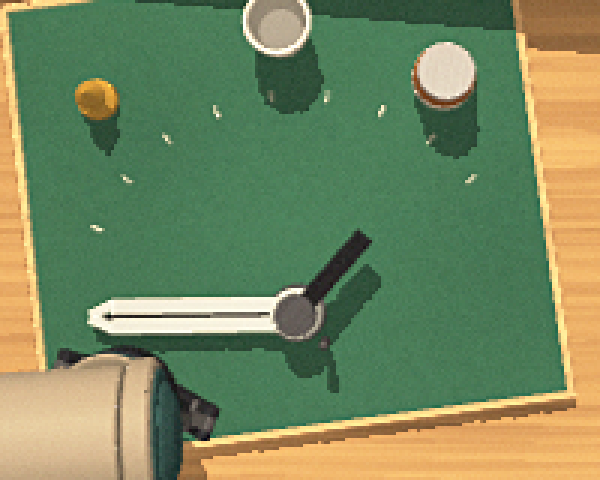

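Call:
{"name": "jog_arm", "arguments": {"deltas": [0, 0, 0, 0, 0, -25, 0, 0, 0, 0, 0, 0, -50, 0, 0, 0, 0, 0, 0, -70, 0, 0, 0, 0, 0, 0, -79, 0, 0, 0, 0, 0, 0, -79, 0, 0, 0, 0, 10, -1, -79, 0, 0, 0, 0, 18, -1, -79, 0, 0, 0, 0, 26, 0, -79, 0, 0, 0, 0, 34, 1, -79, 0, 0, 0, 0, 42, 1, -79, 0, 0, 0, 0, 50, 2, -79, 0, 0, 0, 0, 58, 1, -79, 0, 0, 0, 0, 66, 0, -79, 0, 0, 0, 0, 74, -1, -79, 0, 0, 0, 0, 80, -2, -79, 0, 0, 0, 0, 86, -4, -79, 0, 0, 0, 0, 92, -6, -79, 0, 0, 0, 0, 98, -9, -79, 0, 0, 0, 0, 98, -9, -79, 0, 0, 0, 0, 98, -9, -79, 0]}}

```text
clock: 3.75
position: [0.4999, 0.0835, 0.0437]
ee_rot: [0.001, 0.178, 0.984, 0.0]
contact_force: [-0.1, -0.1, -0.4]
width: -0.0002
gripper_force: 0.0
```

Run:
```python
from h import *
cv2.imwrite("pics/s3.png",imaging.get_image("top")[180:340,160:360].repeat(3,0).repeat(3,1))
```

```text
(no output)
```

View pics/s3.png

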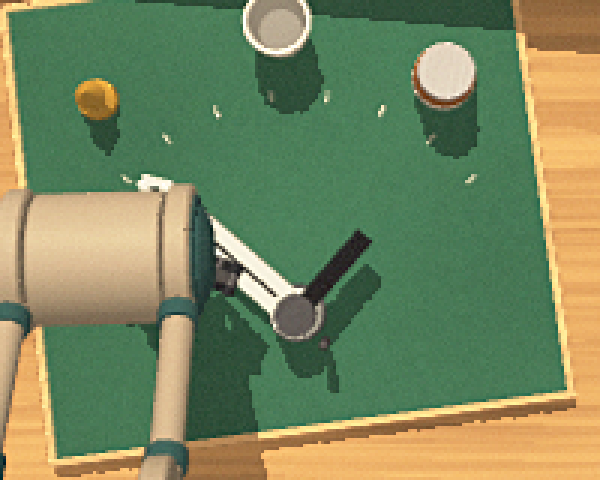

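The bar has turned to roughly 45–50° but the arm hides it. I'll back off to measure it.

Call:
{"name": "jog_arm", "arguments": {"deltas": [0, 0, 0, -20, 12, 0, 0, 0, 0, 0, -50, 40, 20, 0, 0, 0, 0, -80, 70, 50, 0, 0, 0, 0, -110, 105, 60, 0, 0, 0, 0, -140, 140, 60, 0, 0, 0, 0, -140, 140, 60, 0, 0, 0, 0, -140, 140, 60, 0]}}

```text
clock: 4.5
position: [0.3583, 0.2245, 0.1038]
ee_rot: [0.001, 0.176, 0.984, 0.0]
contact_force: [-0.2, -0.6, -0.1]
width: -0.0002
gripper_force: 0.0
```

```bash
cat > bar.py <<'E'
from h import *
im=imaging.get_image("top");cv2.imwrite("pics/now.png",im)
h=cv2.cvtColor(im,cv2.COLOR_BGR2HSV);m=cv2.inRange(h,(0,0,170),(180,70,255));m[:205]=0;m[300:]=0;m[:,:195]=0;m[:,270:]=0
m=cv2.morphologyEx(m,cv2.MORPH_CLOSE,np.ones((3,3)))
n,l,st,ce=cv2.connectedComponentsWithStats(m);i=1+np.argmax(st[1:,4]);print(st[i])
ys,xs=np.nonzero(l==i)
W=np.array([onz("top",x,y,.044)[:2] for x,y in zip(xs,ys)])
M=np.mean([onz("top",192.1,212.8,.026),onz("scene",397,220.7,.088),onz("scene",392.7,247,.024)],0)[:2]
P=onz("top",*(258.0,284.5),.078)[:2]
r=np.linalg.norm(W-P,axis=1);k=(r>.03)&(r<.15);W=W[k]
vx,vy,x0,y0=cv2.fitLine(W.astype(np.float32),cv2.DIST_HUBER,0,.001,.001).ravel()
u=np.array([vx,vy]);u*=np.sign(u@(M-P));nrm=np.array([-u[1],u[0]])
print("bar ang",np.degrees(np.arctan2(u[1],u[0])),"pivot off line",(P-[x0,y0])@nrm,"marker off line",(M-[x0,y0])@nrm,"range",r[k].max())
# direct: angle in the image via mean at far end
E
python3 bar.py
```

```text
[201 238  60  53 735]
bar ang 49.14707 pivot off line -0.0009633219260646037 marker off line -0.024095743262263093 range 0.14986204858256397
```

```bash
python3 -c "
import cv2;a=cv2.imread('pics/now.png')[195:315,175:315];cv2.imwrite('pics/s4.png',cv2.resize(a,None,fx=4,fy=4,interpolation=2))"
```

```text
(no output)
```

View pics/s4.png

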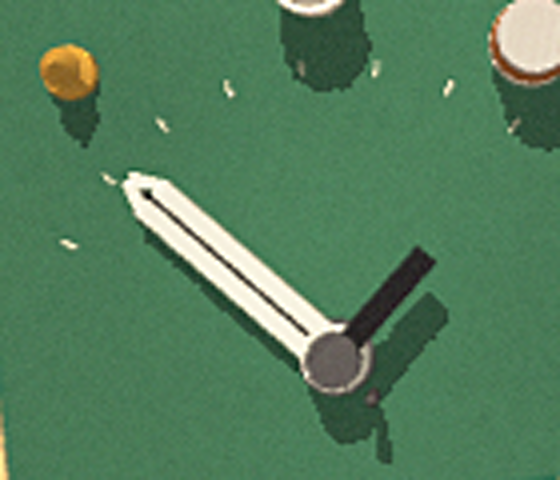

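The marker is 24 mm to the right of the bar's line, so about 5.6° more is needed.

Call:
{"name": "jog_arm", "arguments": {"deltas": [0, 0, 0, 30, -35, 0, 0, 0, 0, 0, 60, -70, -10, 0, 0, 0, 0, 90, -100, -40, 0, 0, 0, 0, 110, -118, -55, 0, 0, 0, 0, 120, -128, -60, 0, 0, 0, 0, 130, -134, -60, 0, 0, 0, 0, 137, -138, -60, 0, 0, 0, 0, 142, -141, -60, 0, 0, 0, 0, 146, -143, -60, 0, 0, 0, 0, 149, -145, -60, 0, 0, 0, 0, 149, -145, -60, 0, 0, 0, 0, 149, -145, -60, 0, 0, 0, 0, 140, -140, -60, 0, 0, 0, 0, 120, -128, -60, 0, 0, 0, 0, 90, -100, -40, 0, 0, 0, 0, 60, -70, -10, 0, 0, 0, 0, 30, -35, 0, 0, 0, 0, 0, 0, 0, 0, 0, 0, 0, 0, 0, 0, 0, 0, 0, 0, 0, 0, 0, 0, 0]}}

```text
clock: 6.55
position: [0.3575, 0.2244, 0.1036]
ee_rot: [0.001, 0.176, 0.984, 0.0]
contact_force: [-0.0, -0.2, 0.3]
width: -0.0001
gripper_force: 0.0
```

```bash
python3 bar.py
```

```text
[209 234  52  57 729]
bar ang 44.12109 pivot off line -0.0020648443096699136 marker off line -0.0037760392763294833 range 0.14955830291583905
```

Run:
```python
from h import *
im=cv2.imread("pics/now.png");g=cv2.cvtColor(im,cv2.COLOR_BGR2GRAY).astype(float)
M=np.mean([onz("top",192.1,212.8,.026),onz("scene",397,220.7,.088),onz("scene",392.7,247,.024)],0)[:2]
c=imaging.calibration("top");T=np.linalg.inv(c["cam_to_world"])
P=np.array([.4508,-.018]);u=np.array([np.cos(np.radians(44)),np.sin(np.radians(44))]);n=np.array([-u[1],u[0]])
pts=[]
for r in np.arange(.04,.135,.003):
    s=np.arange(-.007,.0071,.0005);q=P+r*u+s[:,None]*n
    p=(c["mtx"]@(T@np.c_[q,np.full(len(s),.044),np.ones(len(s))].T)[:3]);p=(p[:2]/p[2]).astype(np.float32)
    v=cv2.remap(g.astype(np.float32),p[:1],p[1:],cv2.INTER_LINEAR)[0]
    w=np.clip(v.max()*.85-v,0,None);pts.append(P+r*u+n*(w@s/w.sum()))
x=cv2.fitLine(np.array(pts,np.float32),cv2.DIST_HUBER,0,.001,.001).ravel();d=x[:2]*np.sign(x[:2]@u);nn=np.array([-d[1],d[0]])
print(np.degrees(np.arctan2(d[1],d[0])),"marker off",(M-x[2:])@nn,"pivot off",(P-x[2:])@nn,M)
```

```text
44.8344892853649 marker off -0.006036595959874922 pivot off -0.0011063499278364127 [0.62813135 0.15135741]
```

A further nudge of about 2 mm is needed.

Call:
{"name": "jog_arm", "arguments": {"deltas": [0, 0, 0, 30, -35, 0, 0, 0, 0, 0, 60, -70, -10, 0, 0, 0, 0, 90, -100, -40, 0, 0, 0, 0, 110, -118, -55, 0, 0, 0, 0, 120, -128, -60, 0, 0, 0, 0, 130, -134, -60, 0, 0, 0, 0, 140, -140, -60, 0, 0, 0, 0, 146, -143.5, -60, 0, 0, 0, 0, 149, -145.5, -60, 0, 0, 0, 0, 150.5, -146.5, -60, 0, 0, 0, 0, 150.5, -146.5, -60, 0, 0, 0, 0, 150.5, -146.5, -60, 0, 0, 0, 0, 140, -140, -60, 0, 0, 0, 0, 120, -128, -60, 0, 0, 0, 0, 90, -100, -40, 0, 0, 0, 0, 60, -70, -10, 0, 0, 0, 0, 30, -35, 0, 0, 0, 0, 0, 0, 0, 0, 0, 0, 0, 0, 0, 0, 0, 0, 0, 0, 0, 0, 0, 0, 0]}}

```text
clock: 8.6
position: [0.357, 0.2241, 0.1034]
ee_rot: [0.0, 0.176, 0.984, -0.0]
contact_force: [0.3, -0.3, 0.0]
width: 0.0
gripper_force: 0.0
```

```bash
python3 bar.py;python3 -c "
import cv2;a=cv2.imread('pics/now.png')[195:315,175:315];cv2.imwrite('pics/s5.png',cv2.resize(a,None,fx=4,fy=4,interpolation=2))"
```

```text
[210 233  51  58 727]
bar ang 43.742878 pivot off line -0.0011605968770121262 marker off line -0.0012572094596171445 range 0.14955830291583905
```

View pics/s5.png

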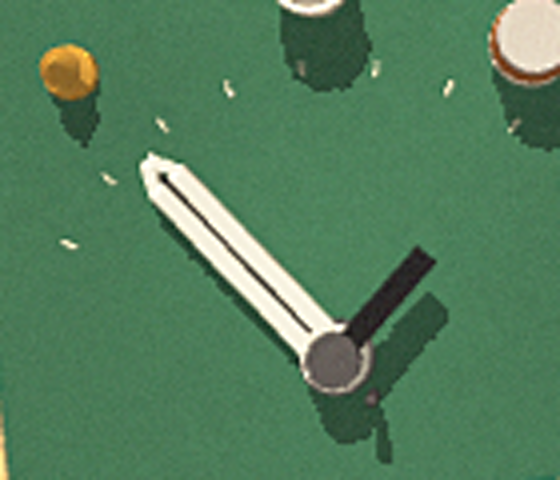

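The bar now points at the marker with about 1 mm of offset. Next is the lever: I'll approach its left side from above.

Call:
{"name": "jog_arm", "arguments": {"deltas": [0, 0, 0, 0, 0, 45, 0, 0, 0, 0, 0, 0, 87, 0, 0, 0, 0, 24, -37, 87, 0, 0, 0, 0, 48, -74, 87, 0, 0, 0, 0, 72, -111, 87, 0, 0, 0, 0, 96, -148, 87, 0, 0, 0, 0, 120, -185, 87, 0, 0, 0, 0, 144, -222, 87, 0, 0, 0, 0, 166, -256, 87, 0, 0, 0, 0, 166, -256, 87, 0, 0, 0, 0, 166, -256, 87, 0, 0, 0, 0, 166, -256, 60, 0, 0, 0, 0, 166, -256, 30, 0, 0, 0, 0, 166, -256, 0, 0, 0, 0, 0, 166, -256, -20, 0, 0, 0, 0, 166, -256, -30, 0, 0, 0, 0, 166, -256, -30, 0, 0, 0, 0, 166, -256, -30, 0]}}

```text
clock: 10.45
position: [0.5248, -0.0322, 0.074]
ee_rot: [0.001, 0.178, 0.984, 0.0]
contact_force: [-0.1, 0.2, -0.6]
width: 0.0002
gripper_force: 0.0
```

```bash
python3 -c "
from h import *
a=imaging.get_image('scene')[130:270,210:430];cv2.imwrite('pics/s6.png',cv2.resize(a,None,fx=3,fy=3))
print(manip.get_state()['position'])"
```

```text
[ 0.52516156 -0.03238664  0.07442825]
```

View pics/s6.png

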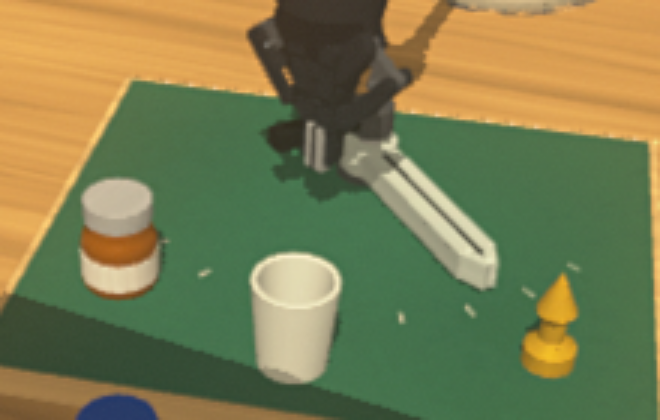

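Call:
{"name": "jog_arm", "arguments": {"deltas": [0, 0, 0, -6, -5, 0, 0, 0, 0, 0, -11, -10, 0, 0, 0, 0, 0, -15, -16, 0, 0, 0, 0, 0, -18, -22, 0, 0, 0, 0, 0, -21, -28, 0, 0, 0, 0, 0, -26, -34, 0, 0, 0, 0, 0, -32, -39, 0, 0, 0, 0, 0, -38, -43, 0, 0, 0, 0, 0, -45, -46, 0, 0, 0, 0, 0, -51, -48, 0, 0, 0, 0, 0, -57, -50, 0, 0, 0, 0, 0, -63, -51, 0, 0, 0, 0, 0, -68, -51, 0, 0, 0, 0, 0, -73, -51, 0, 0, 0, 0, 0, -73, -51, 0, 0]}}

```text
clock: 12.0
position: [0.4502, -0.0834, 0.0733]
ee_rot: [-0.001, 0.178, 0.984, -0.0]
contact_force: [-0.3, -0.8, -0.1]
width: 0.0001
gripper_force: 0.0
```

Call:
{"name": "jog_arm", "arguments": {"deltas": [0, 0, 0, -2, 0, 0, 0, 0, 0, 0, -4, 0, 0, 0, 0, 0, 0, -6, 0, 0, 0, 0, 0, 0, -6, 0, 0, 0]}}

```text
clock: 12.4
position: [0.4451, -0.0834, 0.0733]
ee_rot: [-0.0, 0.178, 0.984, -0.0]
contact_force: [2.1, 1.2, -0.5]
width: -0.0003
gripper_force: 0.6
```

Call:
{"name": "jog_arm", "arguments": {"deltas": [0, 0, 0, -1, 0, 0, 0, 0, 0, 0, -2, 0, 0, 0, 0, 0, 0, -3, 0, 0, 0, 0, 0, 0, -3, 0, 0, 0]}}

```text
clock: 12.8
position: [0.4426, -0.0835, 0.0734]
ee_rot: [0.0, 0.178, 0.984, 0.0]
contact_force: [2.8, 0.7, -0.7]
width: 0.0001
gripper_force: 1.1
```

Call:
{"name": "jog_arm", "arguments": {"deltas": [0, 0, 0, -1, 0, 0, 0, 0, 0, 0, -2, 0, 0, 0, 0, 0, 0, -3, 0, 0, 0, 0, 0, 0, -3, 0, 0, 0]}}

```text
clock: 13.2
position: [0.4422, -0.0839, 0.0738]
ee_rot: [0.003, 0.178, 0.984, 0.0]
contact_force: [8.1, 1.3, -2.0]
width: -0.0
gripper_force: 3.2
```

The force has risen and the motion has stopped, so the lever is at its stop. I'll retract and check.

Call:
{"name": "jog_arm", "arguments": {"deltas": [0, 0, 0, 5, 0, 0, 0, 0, 0, 0, 25, 0, 0, 0, 0, 0, 0, 30, 0, 30, 0, 0, 0, 0, 30, 0, 80, 0, 0, 0, 0, 30, 0, 125, 0, 0, 0, 0, 0, 50, 125, 0, 0, 0, 0, -30, 100, 125, 0, 0, 0, 0, -60, 150, 125, 0, 0, 0, 0, -90, 200, 125, 0, 0, 0, 0, -110, 250, 125, 0, 0, 0, 0, -120, 300, 125, 0, 0, 0, 0, -120, 340, 125, 0, 0, 0, 0, -120, 340, 125, 0, 0, 0, 0, -120, 340, 125, 0, 0, 0, 0, -120, 340, 125, 0]}}

```text
clock: 14.7
position: [0.3181, 0.2558, 0.1977]
ee_rot: [-0.001, 0.177, 0.984, -0.002]
contact_force: [0.3, 0.2, 0.0]
width: -0.0001
gripper_force: 0.0
```

```bash
python3 bar.py;python3 -c "
import cv2;a=cv2.imread('pics/now.png')[180:330,165:325];cv2.imwrite('pics/s7.png',cv2.resize(a,None,fx=4,fy=4,interpolation=2))"
```

```text
[210 233  58  58 753]
bar ang 43.742878 pivot off line -0.0011605968770121262 marker off line -0.0012572094596171445 range 0.14955830291583905
```

View pics/s7.png

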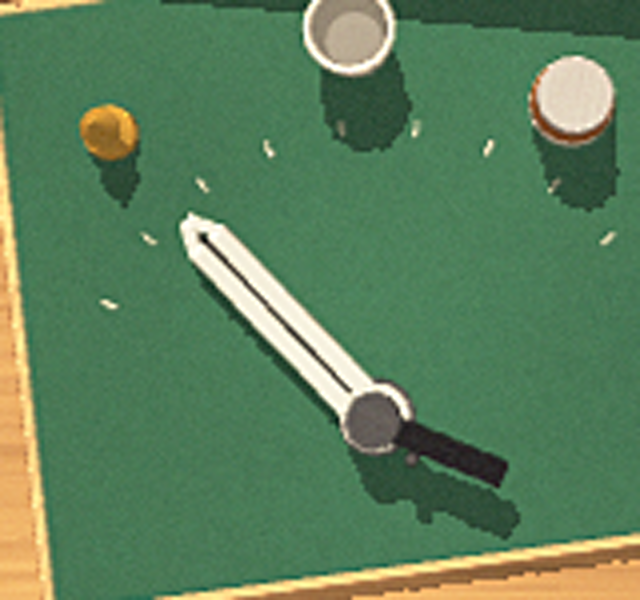

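The lever runs from (373,418) to (502,472), which is -112.7° and matches its stop beside the pin. The bar hasn't moved and still points at the marker.

```bash
python3 -c "
from rig import manip
print(manip.sign_off())"
```

```text
the job is handed in; nothing more can be done
None
```

Job handed in: by my last camera measurement the bar's centre line passes about 1 mm from the marker's centre, the clamp lever is against its stop, and the marker, jar and cup look unmoved. I didn't re-check the burnishing block, but the arm never went near it. The hand-in gave no verdict.

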